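Open the battery pod of a classroom robot

TASK

Open the larger of the two round pods: twist its white cover by the black grip bar a quarter turn counter-clockwise (seen from above) so that its lugs come free, lift it straight off, and set it down, not dropped, the same way up, flat inside the aluminium tray. Leave the smaller pod's cover as it is.

Things in the scene. Friction and masses are not known exactly. Their poses are not given: they have to be found in the camera images.
- cover: The larger pod's loose white cover, about 0.12 kg, locked at the start. Disc 72 mm across, 18 mm thick; on it a black grip bar 56 mm long (x), 14 mm wide (y), 30 mm high, its top 48 mm above the origin. Lugs 15 mm wide, 5 mm thick stick out along +x and -x at the underside to 46 mm from the axis. Turns easily, with 3 mm of play sideways, 2.5 mm upwards. Origin: centre of the underside; z up.
- pod: Larger round pod, fixed: grey housing 108 mm across, rim 73 mm high, on a 120 mm square black plate. Seat under the cover 60 mm above the origin. Rim lips around +x and -x hold the lugs. Start: cover x along pod x, within 4 deg. It turns only counter-clockwise (positive yaw): free after 65 to 98 deg, stopped at 100; clear of the rim 13 mm up. Origin: centre of the underside; z up.
- tray: Open aluminium tray fixed to the table, 180 mm (its x) by 150 mm (its y) outside, 22 mm high, walls and floor 5 mm thick. Origin: centre of the underside, on the table; z up.
- small_cover_end (a point): Top of one end of the grip bar on the smaller pod's cover, 17 mm from that cover's axis, 72 mm above the table; its x axis points along the bar away from the cover's axis. The smaller pod is like the larger one but 74 mm across on a 90 mm square plate, fixed to the table. Not to be disturbed.

How it is judged:
By the outcome, as a careful person would: the job done as asked, in the order asked, and still so for the second after the job is handed in, with the robot touching nothing.
It also fails if it takes over 48 s, if anything falls off the work surface, if the arm or the gripper's body presses on something with over 40 N, if the wrist force passes 120 N, or if a joint passes its speed limit or range.

ROBOT

A 6-joint arm with a two-finger parallel gripper is mounted at the origin on the work surface. World frame = base frame: x ahead of the robot, y to its left, z up, the work surface at z = 0. Lengths are in mm, angles in rad, forces in N, time in s.
With the tool pointing down it reaches from about 350 to 875 mm from the base axis. Payload 4.2 kg.
Tool frame: the origin (TCP) lies midway between the tips of the shut fingers; the grasp point (between the pads) lies 19 mm behind it (arm.grasp_offset is the distance from the TCP to the grasp point, in mm); z points along the fingers, y is the direction in which the jaws open and shut (so a half turn about z gives the same grasp; the last joint's range is limited). The gripper opens to 85 mm and grips with 20 to 120 N. Pads are 22 mm wide; open, the fingers measure 114 mm over their backs; the gripper's body (76 mm by 85 mm) begins 54 mm behind the grasp point. The pads swing forward as they close: fully open they stand 13 mm farther back than shut.
Start: joints at [-0.863, 0.385, 0.008, 0, -1.194, -0.259], TCP at [271.189, -563.077, 199.912] pointing down, gripper open.
Joint ranges: [-3.14, 3.14], [-1.21, 2.06], [-1.07, 1.41], [-3.16, 2.05], [-2.99, -0.16], [-3.1, 3.1]. Speed limits (rad/s): [2.79, 2.79, 3.14, 3.14, 3.14, 3.14].

INTERFACE

Orientations are given as a unit quaternion [x, y, z, w].
In Python, from bench import arm gives the robot as it stands.
- The arm moves only by the tool move_arm, never from a script. Its argument "moves" is a list of rows, each an object with "gripper": the gripper's target within -1 to 1 (fully open at 1, half-way at 0, shut at -1); "xyz": the shift along the tool's x, y, z in cm, a list of three; "angular": the turn, a rotation vector about the tool's x, y, z in rad, a list of three. In form: [{"gripper": gripper, "xyz": [dx, dy, dz], "angular": [wx, wy, wz]}, ...]. A call has 1 to 10 rows; each row is the pose to reach, as a shift and turn from the pose commanded when the call began, along the tool's axes at that moment; what a row does not reach only later rows make up. A row lasts 1/8 s, in which the tool goes at most 62.5 mm and 10.7 degrees, less where a joint would pass 70% of its speed; a pose out of reach is approached as far as the arm can. A call with a gripper value outside its range is refused whole. The fingers move at their own pace and stop on an object; the grip force is fixed at half the most. Time passes only in rows, so rows that repeat a pose let the fingers close. It gives the time, the measured TCP pose, the force and the opening at its end, in the units of the state.
- arm.read_state(): the state, without advancing time (a new reading comes with each control period).
- arm.get_image(name): name is "scene" or "top"; returns (picture, depth): 480x640x3 uint8, blue, green, red; 480x640 float32, mm along the optical axis (not along the pixel's ray), 0 where there is no reading.
- arm.get_calibration(name): a dict with "camera_matrix" (3x3 intrinsics, pixels), "k1" (the pictures are not rectified: a ray, as slopes to the right and down, at radius r is drawn at 1 + k1 r^2 times it, then the intrinsics apply), "R" (3x3) and "t" (3): a world point X has camera coordinates R X + t. Camera axes: x right, y down, z forward; pixel columns grow to the right and rows downward; lengths in mm; the calibration is good to about 2 mm. A picture is of the moment at which its call begins. get_calibration takes no time and is no camera call.
- arm.job_done(): hands the job in, once; it reports no verdict.
The state is a dict: "clock": time; "joints": joint angles; "joint_vel": joint speeds; "joint_efforts": joint torques, N m; "position": TCP position; "ee_rot": TCP orientation; "contact_force": force on the tool from outside, world axes, zero at the start; "wrist_torque": the same for the moment, N m; "gripper_width": finger opening in mm.
Only numpy, scipy, OpenCV 4.12 (cv2) and the standard library are available. Lean on these libraries where they do the work, as an engineer would, in place of code of your own. Each camera call takes 0.05 s, during which the arm holds its last target. There are 200 camera calls.

## Working session

There is one attempt and no reset: what is moved stays moved. The work goes in short steps, Python scripts to look and compute and a tool call to move; the robot and the scene stay as the last step left them, time stands still between calls to the robot, and variables do not carry over. Pictures are saved under pics/ and viewed, about 8 in all and at most 12, crops included, and the job is handed in when it is done.

Besides the shell and the picture viewer there is one more tool, called after "Call:" as name([rows], argument=value, ...), one row to a line, values as JSON. move_arm: Moves the arm, as the interface text tells. Its arguments: {"type":"object","properties":{"moves":{"type":"array","items":{"type":"object","properties":{"gripper":{"type":"number"},"xyz":{"type":"array","items":{"type":"number"}},"angular":{"type":"array","items":{"type":"number"}}}}}},"required":["moves"]}

```bash
mkdir -p pics; ls; python3 - <<'E'
from bench import arm
import cv2,numpy as np
print(arm.read_state())
for n in("scene","top"):
    c=arm.get_calibration(n);print(n,c)
    p,d=arm.get_image(n);cv2.imwrite(f"pics/{n}0.png",p);np.savez(f"{n}0.npz",p=p,d=d)
E
```

```text
pics
{'clock': 0.0, 'joints': array([-8.63370812e-01,  3.85567678e-01,  6.61792519e-03, -5.38441172e-04,
       -1.19399941e+00, -2.58612763e-01]), 'joint_vel': array([-0.00011316, -0.0010558 ,  0.00216755,  0.00033355,  0.00069953,
        0.00132764]), 'joint_efforts': array([ 1.19201020e-03, -3.92286086e+01,  1.88406676e+01,  4.18643698e+00,
       -4.63395481e-03,  2.33286158e-05]), 'position': array([ 270.928645  , -562.49088148,  198.80600626]), 'ee_rot': array([-2.22430688e-01,  9.74947880e-01,  1.06949225e-03, -2.78347484e-04]), 'contact_force': array([0.41472948, 0.06583946, 0.35903493]), 'wrist_torque': array([ 0.00889125, -0.01229906, -0.02219484]), 'gripper_width': 85.15069801831343}
scene {'camera_matrix': array([[582.17624168,   0.        , 317.46843054],
       [  0.        , 582.17624168, 242.91187411],
       [  0.        ,   0.        ,   1.        ]]), 'k1': -0.06650506154620894, 'R': array([[-0.84948977,  0.52748053,  0.01146396],
       [ 0.42289182,  0.69372411, -0.58301747],
       [-0.31548319, -0.49041936, -0.81237873]]), 't': array([ 476.40155318, -188.46846164, 1229.80205939])}
top {'camera_matrix': array([[475.22129395,   0.        , 321.25574837],
       [  0.        , 475.22129395, 239.06202946],
       [  0.        ,   0.        ,   1.        ]]), 'k1': 0.02898833452856789, 'R': array([[ 0.01452745, -0.9997536 ,  0.01678382],
       [-0.99356804, -0.01631873, -0.11205464],
       [ 0.11230092, -0.01504799, -0.9935603 ]]), 't': array([-27.59633197, 550.74385992, 702.79552727])}
```

View pics/top0.png

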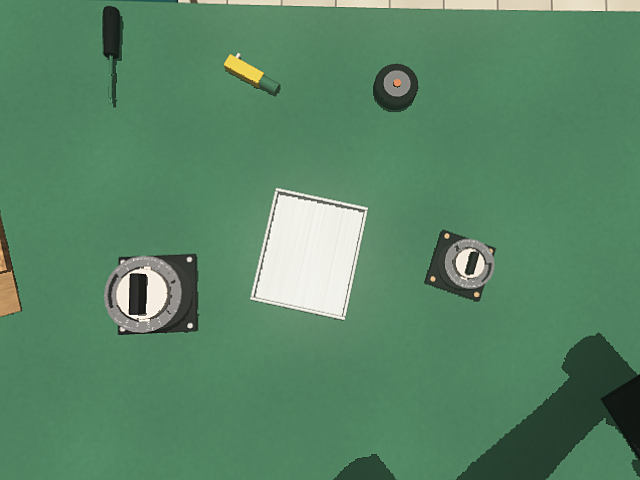

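View pics/scene0.png

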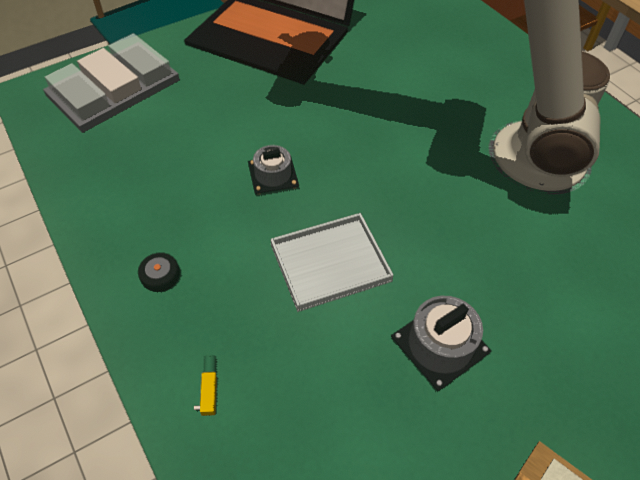

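```bash
cat > h.py <<'E'
import cv2,numpy as np
from bench import arm
def rays(n,uv):
    c=arm.get_calibration(n); K=c["camera_matrix"]; uv=np.asarray(uv,float).reshape(-1,2)
    d=np.stack([(uv[:,0]-K[0,2])/K[0,0],(uv[:,1]-K[1,2])/K[1,1]],1); s=d.copy()
    for _ in range(8): s=d/(1+c["k1"]*(s**2).sum(1,keepdims=True))
    return np.c_[s,np.ones(len(s))],np.array(c["R"]),np.array(c["t"])
def plane(n,uv,z):
    r,R,t=rays(n,uv); o=-R.T@t; w=r@R; return o+w*((z-o[2])/w[:,2])[:,None]
def cloud(n,d):
    v,u=np.mgrid[:480,:640]; r,R,t=rays(n,np.c_[u.ravel(),v.ravel()])
    return ((r*d.reshape(-1,1)-t)@R).reshape(480,640,3)
def rect(P):
    (cx,cy),(a,b),th=cv2.minAreaRect(P[:,:2].astype(np.float32)); 
    if b>a:a,b,th=b,a,th+90
    return np.round([cx,cy,a,b,(th+90)%180-90],1)
E
python3 - <<'E'
from h import *
for n in("top","scene"):
    f=np.load(n+"0.npz"); p,d=f["p"],f["d"]; W=cloud(n,d); ok=d>0
    hsv=cv2.cvtColor(p,cv2.COLOR_BGR2HSV)
    # seed regions
    bx={"top":(100,245,205,340),"scene":(385,285,500,395)}[n]
    R=np.zeros((480,640),bool); R[bx[1]:bx[3],bx[0]:bx[2]]=1
    Z=W[...,2]
    print(n,"z hist",np.histogram(Z[R&ok],bins=np.arange(-10,130,5)))
    top=R&ok&(Z>101)&(Z<116); print("bar depth",top.sum(),rect(W[top]),np.median(Z[top]))
    wh=(R&(hsv[...,1]<60)&(hsv[...,2]>180)).astype(np.uint8)
    wh=cv2.morphologyEx(wh,cv2.MORPH_OPEN,np.ones((3,3)))
    k,l,s,_=cv2.connectedComponentsWithStats(wh);
    m=np.isin(l,[i for i in range(1,k) if s[i,4]>100]); print(s[1:].tolist())
    vu=np.argwhere(m)[:,::-1]; hull=cv2.convexHull(vu.astype(np.int32))[:,0]
    Q=plane(n,hull,78); (c,r)=cv2.minEnclosingCircle(Q[:,:2].astype(np.float32)); print("disc",c,r, cv2.fitEllipse(Q[:,:2].astype(np.float32)))
    dk=(R&(hsv[...,2]<60)&(cv2.fillConvexPoly(np.zeros((480,640),np.uint8),hull,1)>0))
    kk,l,s,_=cv2.connectedComponentsWithStats(dk.astype(np.uint8)); i=1+s[1:,4].argmax()
    print("bar col",s[i].tolist(),rect(plane(n,np.argwhere(l==i)[:,::-1],108)))
    ring=R&ok&(Z>69)&(Z<76)
    rim=W[ring]; print("rim",rim.shape,rect(rim))
    T=((hsv[...,1]<50)&(hsv[...,2]>110)).astype(np.uint8); T[:180]=0;
    k,l,s,_=cv2.connectedComponentsWithStats(T); bx={"top":(308,255),"scene":(332,262)}[n]; i=l[bx[1],bx[0]]
    m=l==i; print("tray",s[i].tolist(),rect(plane(n,np.argwhere(m)[:,::-1],22)),"floor z",np.median(Z[m&ok]))
    t2=m&ok&(Z>15)&(Z<28);print("tray rim depth",t2.sum(),rect(W[t2]))
    cv2.imwrite(f"pics/c_{n}.png",cv2.resize(p[R.any(1)][:,R.any(0)],None,fx=4,fy=4,interpolation=2))
a=cv2.imread("pics/c_top.png");b=cv2.imread("pics/c_scene.png");h=max(a.shape[0],b.shape[0])
o=np.zeros((h,a.shape[1]+b.shape[1],3),np.uint8);o[:a.shape[0],:a.shape[1]]=a;o[:b.shape[0],a.shape[1]:]=b
cv2.imwrite("pics/crop1.png",cv2.resize(o,(800,int(h*800/o.shape[1]))))
E
```

```text
top z hist (array([   0, 2224, 1103,  239, 1120,   78,   47,   53,   57,   55,   50,
         63,   56,  359,  329,  252, 1842, 1310,   62,   53,   50,   49,
         75,  407,    2,    0,    0]), array([-10,  -5,   0,   5,  10,  15,  20,  25,  30,  35,  40,  45,  50,
        55,  60,  65,  70,  75,  80,  85,  90,  95, 100, 105, 110, 115,
       120, 125]))
bar depth 473 [464.4 234.2  55.3  14.6   2.5] 107.17624734272337
[[187, 258, 4, 4, 15], [134, 266, 33, 56, 855], [116, 274, 14, 41, 398], [131, 315, 7, 4, 24], [188, 324, 4, 4, 16], [120, 328, 4, 3, 12]]
disc (464.4415588378906, 231.11520385742188) 39.13360595703125 ((463.8857727050781, 234.29420471191406), (69.21818542480469, 76.51473999023438), 94.21261596679688)
bar col [129, 274, 18, 41, 667] [463.9 229.   53.7  22.    1.2]
rim (2073, 3) [464.5 235.2 108.6 107.2  72. ]
tray [250, 188, 118, 132, 10890] [531.   -0.9 180.6 150.4 -11.4] floor z 4.564153930825076
tray rim depth 1269 [530.6  -1.2 180.1 150.1 -11.4]
scene z hist (array([  50, 5111, 1795,  382,  870,  122,   87,   88,   92,   96,   81,
        102,   93,  305,  252,  339, 1303,  902,   58,   37,   42,   45,
         68,  273,    1,    0,    0]), array([-10,  -5,   0,   5,  10,  15,  20,  25,  30,  35,  40,  45,  50,
        55,  60,  65,  70,  75,  80,  85,  90,  95, 100, 105, 110, 115,
       120, 125]))
bar depth 334 [466.7 234.3  58.4  14.8   2. ] 106.3198702606811
[[427, 305, 44, 40, 903]]
disc (467.0964050292969, 234.6087646484375) 34.95323944091797 ((466.8738098144531, 234.81985473632812), (68.93594360351562, 69.51058197021484), 148.7674102783203)
bar col [434, 309, 32, 26, 381] [478.6 239.3  54.8  19.    2.7]
rim (1632, 3) [465.7 234.4 108.8 108.5 -88.3]
tray [271, 213, 122, 94, 6500] [535.   -0.7 182.8 151.4 -11.6] floor z 4.729753434652513
tray rim depth 950 [532.8  -1.9 180.3 154.3 -11.4]
```

View pics/crop1.png

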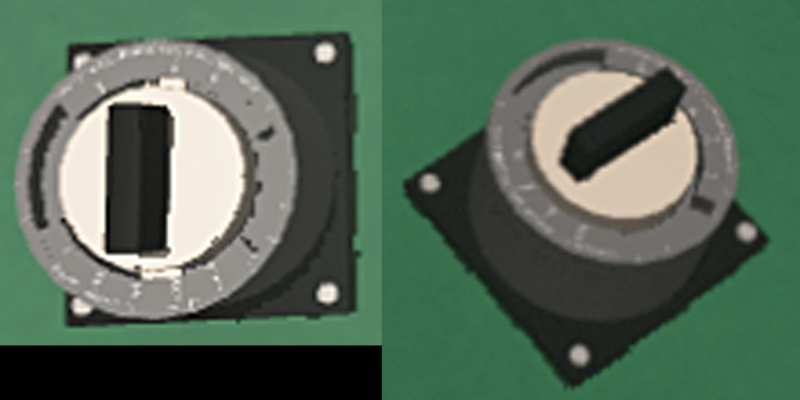

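```bash
cat >> h.py <<'E'
from scipy.spatial.transform import Rotation as Ro
def plan(xyz,yaw):
    """shift (cm) and turn (rad) in tool axes from the measured pose; yaw = tool y direction, deg"""
    s=arm.read_state(); R=Ro.from_quat(s["ee_rot"]); a=np.radians(yaw)
    y=np.array([np.cos(a),np.sin(a),0]); z=np.array([0,0,-1.]); T=Ro.from_matrix(np.stack([np.cross(y,z),y,z],1))
    yw=R.as_matrix()[:,1]
    print("t",round(s["clock"],2),"pos",s["position"].round(1),"yaw",np.degrees(np.arctan2(yw[1],yw[0])).round(1),"F",s["contact_force"].round(1),"w",round(s["gripper_width"],1),"j",s["joints"].round(2))
    print("cm",(R.inv().apply(np.array(xyz)-s["position"])/10).round(2),"rot",(R.inv()*T).as_rotvec().round(4))
E
python3 - <<'E'
from h import *
plan((465,234.3,180),92.3)
f=np.load("scene0.npz");W=cloud("scene",f["d"]);
for uv in((270,40),(350,20),(110,80)):print(W[uv[1],uv[0]].round())
E
```

```text
t 0.1 pos [ 270.9 -562.6  198.9] yaw 115.7 F [0.4 0.4 0.4] w 85.5 j [-0.86  0.39  0.01 -0.   -1.19 -0.26]
cm [-52.05  63.38   2.01] rot [ 0.0019 -0.0005  0.4085]
[ 311. -624.   18.]
[ 103. -582.   27.]
[ 708. -638.   52.]
```

Call:
move_arm([
  {"gripper": 1,"xyz": [-52.05,63.4,0],"angular": [0,0,0.4]},
  {"gripper": 1,"xyz": [-52.05,63.4,0],"angular": [0,0,0.4]},
  {"gripper": 1,"xyz": [-52.05,63.4,0],"angular": [0,0,0.4]},
  {"gripper": 1,"xyz": [-52.05,63.4,0],"angular": [0,0,0.4]},
  {"gripper": 1,"xyz": [-52.05,63.4,0],"angular": [0,0,0.4]},
  {"gripper": 1,"xyz": [-52.05,63.4,0],"angular": [0,0,0.4]},
  {"gripper": 1,"xyz": [-52.05,63.4,0],"angular": [0,0,0.4]},
  {"gripper": 1,"xyz": [-52.05,63.4,0],"angular": [0,0,0.4]},
  {"gripper": 1,"xyz": [-52.05,63.4,0],"angular": [0,0,0.4]},
  {"gripper": 1,"xyz": [-52.05,63.4,0],"angular": [0,0,0.4]},
])

```text
clock: 1.35
position: [417.8, 42.3, 200.0]
ee_rot: [-0.025, 1.0, 0.0, 0.0]
contact_force: [1.4, -1.8, -0.3]
gripper_width: 85.3
```

```bash
python3 -c "
from h import *
plan((465,234.3,180),92.3)"
```

```text
t 1.35 pos [417.8  42.3 200. ] yaw 92.8 F [ 1.4 -1.8 -0.3] w 85.3 j [ 0.49  0.03 -0.46  0.   -1.09 -2.01]
cm [-5.66 18.94  2.01] rot [0.0002 0.0004 0.0092]
```

Call:
move_arm([
  {"gripper": 1,"xyz": [0,0,0],"angular": [0,0,0]},
  {"gripper": 1,"xyz": [0,0,0],"angular": [0,0,0]},
  {"gripper": 1,"xyz": [0,0,0],"angular": [0,0,0]},
])

```text
clock: 1.72
position: [417.6, 39.2, 199.7]
ee_rot: [-0.023, 1.0, -0.0, -0.0]
contact_force: [-0.9, 0.2, -0.5]
gripper_width: 85.5
```

```bash
python3 -c "
from h import *
plan((465,234.3,130),92.3)"
```

```text
t 1.73 pos [417.6  39.2 199.7] yaw 92.7 F [-0.9  0.2 -0.5] w 85.5 j [ 0.48  0.03 -0.46 -0.   -1.09 -2.01]
cm [-5.66 19.26  6.97] rot [-0.0001 -0.0006  0.0069]
```

Call:
move_arm([
  {"gripper": 1,"xyz": [-5.65,19.25,5.0],"angular": [0,0,0.007]},
  {"gripper": 1,"xyz": [-5.65,19.25,6.0],"angular": [0,0,0.007]},
  {"gripper": 1,"xyz": [-5.65,19.25,7.0],"angular": [0,0,0.007]},
  {"gripper": 1,"xyz": [-5.65,19.25,7.0],"angular": [0,0,0.007]},
  {"gripper": 1,"xyz": [-5.65,19.25,7.0],"angular": [0,0,0.007]},
  {"gripper": 1,"xyz": [-5.65,19.25,7.0],"angular": [0,0,0.007]},
  {"gripper": 1,"xyz": [-5.65,19.25,7.0],"angular": [0,0,0.007]},
])

```text
clock: 2.6
position: [465.3, 234.1, 130.9]
ee_rot: [-0.02, 1.0, 0.0, 0.001]
contact_force: [-0.1, -1.1, -0.5]
gripper_width: 85.7
```

```bash
python3 -c "
from h import *
plan((465.2,234.4,81),92.3)
p,d=arm.get_image('scene');cv2.imwrite('pics/s2.png',cv2.resize(p[180:400,340:560],None,fx=2.7,fy=2.7))"
```

```text
t 2.6 pos [465.3 234.1 130.9] yaw 92.3 F [-0.1 -1.1 -0.5] w 85.7 j [ 0.78  0.27 -0.35  0.   -0.95 -2.31]
cm [0.01 0.03 4.99] rot [ 0.0009  0.0011 -0.0001]
```

View pics/s2.png

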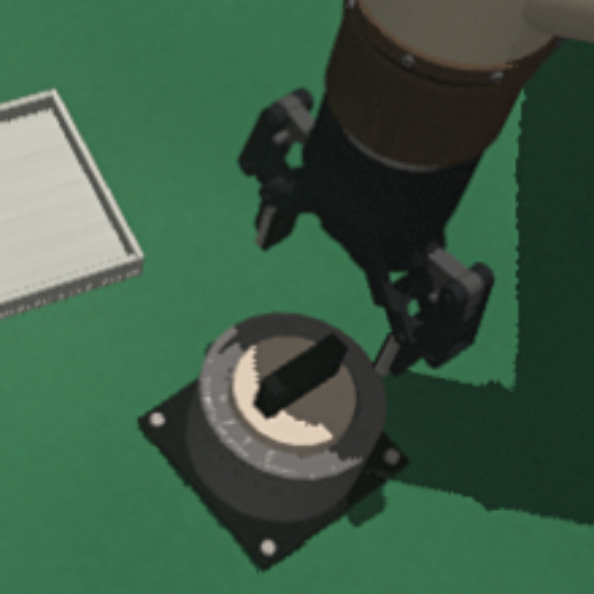

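The open fingers straddle the black bar (crop about (300,375)); I'll descend and grip.

Call:
move_arm([
  {"gripper": 1,"xyz": [0,0,2.5],"angular": [0.001,0.001,0]},
  {"gripper": 1,"xyz": [0,0.03,5.0],"angular": [0.001,0.001,0]},
  {"gripper": 1,"xyz": [0,0.03,5.0],"angular": [0.001,0.001,0]},
  {"gripper": -1,"xyz": [0,0.03,5.0],"angular": [0.001,0.001,0]},
  {"gripper": -1,"xyz": [0,0.03,5.0],"angular": [0.001,0.001,0]},
  {"gripper": -1,"xyz": [0,0.03,5.0],"angular": [0.001,0.001,0]},
  {"gripper": -1,"xyz": [0,0.03,5.0],"angular": [0.001,0.001,0]},
  {"gripper": -1,"xyz": [0,0.03,5.0],"angular": [0.001,0.001,0]},
  {"gripper": -1,"xyz": [0,0.03,5.0],"angular": [0.001,0.001,0]},
  {"gripper": -1,"xyz": [0,0.03,5.0],"angular": [0.001,0.001,0]},
])

```text
clock: 3.9
position: [465.0, 235.6, 79.9]
ee_rot: [-0.021, 1.0, -0.001, -0.001]
contact_force: [0.1, 0.4, 0.3]
gripper_width: -0.4
```

```bash
python3 -c "
from h import *
plan((465.2,234.4,81),174.3); print(arm.read_state()['wrist_torque'])"
```

```text
t 3.9 pos [465.  235.6  79.9] yaw 92.4 F [0.1 0.4 0.3] w -0.4 j [ 0.78  0.34 -0.41  0.   -0.83 -2.31]
cm [-0.01 -0.12 -0.11] rot [-1.0000e-04 -1.7000e-03 -1.4294e+00]
[ 0.03260335 -0.00062625  0.03930278]
```

```bash
python3 -c "
from h import *
p,d=arm.get_image('scene');q,e=arm.get_image('top');np.savez('m3.npz',p=p,d=d,q=q,e=e)
a=cv2.resize(p[220:400,360:540],(400,400));b=cv2.resize(q[200:380,60:240],(400,400));cv2.imwrite('pics/s3.png',np.hstack([a,b]))
print(arm.read_state()['gripper_width'])"
```

```text
0.06803020933772924
```

View pics/s3.png

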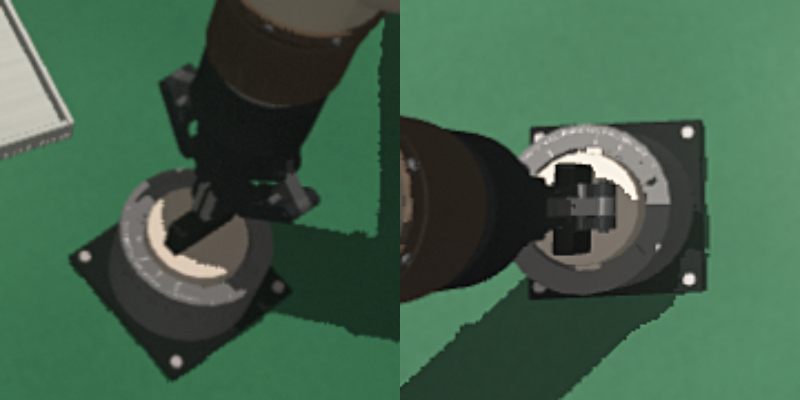

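```bash
python3 -c "
from h import *
f=np.load('m3.npz')
a=cv2.resize(f['p'][280:345,410:475],(400,400),interpolation=2);b=cv2.resize(f['q'][255:330,105:180],(400,400),interpolation=2)
cv2.imwrite('pics/s4.png',np.clip(np.hstack([a,b])*2.2,0,255).astype(np.uint8))
W=cloud('scene',f['d']); U=cloud('top',f['e'])
for n,C in(('scene',W),('top',U)):
  for lo,hi in((101,112),(112,122),(122,135)):
    m=(abs(C[...,0]-465)<60)&(abs(C[...,1]-234)<60)&(C[...,2]>lo)&(C[...,2]<hi); P=C[m]
    c=P[abs(P[:,0]-465)<10]; print(n,lo,m.sum(),len(c),c.min(0).round(),c.max(0).round())
"
```

```text
scene 101 146 20 [465. 228. 101.] [475. 241. 112.]
scene 112 33 16 [463. 223. 113.] [475. 248. 121.]
scene 122 95 51 [459. 221. 122.] [475. 249. 135.]Traceback (most recent call last):
  File "<string>", line 10, in <module>
    c=P[abs(P[:,0]-465)<10]; print(n,lo,m.sum(),len(c),c.min(0).round(),c.max(0).round())
                                                       ~~~~~^^^
    return umr_minimum(a, axis, None, out, keepdims, initial, where)
ValueError: zero-size array to reduction operation minimum which has no identity
```

View pics/s4.png

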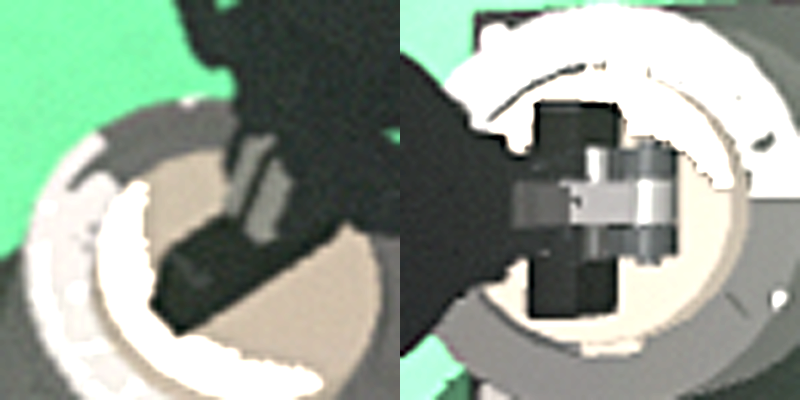

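```bash
python3 -c "
from h import *
f=np.load('m3.npz');W=cloud('scene',f['d']); U=cloud('top',f['e'])
for x,y in((240,185),(235,205),(262,190),(262,230),(275,235),(200,250),(230,250),(330,200)): u,v=int(410+x*65/400),int(280+y*65/400);print('s',x,y,W[v,u].round(),f['p'][v,u])
for x,y in((530,205),(590,205),(620,205),(660,205),(650,160),(570,120),(570,290),(600,160)): u,v=int(105+(x-400)*75/400),int(255+y*75/400);print('t',x,y,U[v,u].round(),f['q'][v,u])
"
```

```text
s 240 185 [477. 233. 129.] [55 59 58]
s 235 205 [478. 234. 122.] [57 60 60]
s 262 190 [476. 237. 134.] [47 51 50]
s 262 230 [477. 242. 122.] [62 68 67]
s 275 235 [468. 240. 107.] [48 53 51]
s 200 250 [485. 233. 106.] [19 22 16]
s 230 250 [478. 236. 104.] [22 25 22]
s 330 200 [464. 248. 134.] [21 25 23]
t 530 205 [466. 198. 220.] [39 41 41]
t 590 205 [466. 188. 213.] [87 88 89]
t 620 205 [466. 183. 207.] [86 88 89]
t 660 205 [466. 177. 204.] [86 89 89]
t 650 160 [475. 179. 204.] [68 69 68]
t 570 120 [487. 233. 105.] [25 29 25]
t 570 290 [444. 230. 107.] [25 27 26]
t 600 160 [475. 192. 197.] [91 94 94]
```

```bash
python3 -c "
from h import *
f=np.load('m3.npz');W=cloud('scene',f['d'])
m=(f['d']>0)&(W[...,0]>470)&(W[...,0]<482)&(abs(W[...,1]-237)<16)&(W[...,2]>109)
v,u=np.nonzero(m)
for r in range(v.min(),v.max()+1):
  k=v==r; print(r,u[k].min(),u[k].max(),W[r,u[k]].min(0).round(),W[r,u[k]].max(0).round())
r,R,t=rays('scene',[(410+232*65/400,280+215*65/400),(410+262*65/400,280+241*65/400)]);o=-R.T@t;w=r@R
print(o+w*((476-o[0])/w[:,0])[:,None])
s=arm.read_state();print(s['joints'],s['position'],s['joint_efforts'])
"
```

```text
136 510 513 [470. 221. 470.] [472. 223. 471.]
137 508 513 [471. 221. 469.] [475. 224. 472.]
138 506 514 [470. 221. 470.] [478. 225. 471.]
139 505 516 [470. 222. 469.] [480. 228. 471.]
140 505 517 [470. 222. 469.] [480. 229. 471.]
141 504 518 [470. 222. 469.] [482. 231. 472.]
142 505 520 [470. 224. 469.] [481. 233. 471.]
143 508 520 [471. 228. 469.] [481. 234. 472.]
144 508 521 [470. 228. 468.] [481. 235. 472.]
145 509 523 [471. 230. 469.] [482. 238. 471.]
146 510 523 [471. 231. 469.] [482. 239. 472.]
147 512 524 [471. 234. 469.] [481. 240. 472.]
148 513 525 [472. 235. 469.] [481. 242. 472.]
149 514 528 [471. 237. 469.] [482. 245. 472.]
150 516 528 [471. 239. 469.] [481. 246. 471.]
151 516 528 [472. 240. 469.] [482. 247. 471.]
152 516 530 [471. 240. 469.] [482. 249. 471.]
153 518 532 [470. 242. 469.] [481. 251. 472.]
154 518 531 [472. 243. 468.] [481. 251. 471.]
155 521 533 [470. 247. 468.] [482. 253. 471.]
156 522 531 [473. 248. 469.] [481. 253. 471.]
157 523 529 [475. 250. 469.] [481. 252. 470.]
158 523 528 [477. 251. 468.] [482. 253. 470.]
159 523 526 [480. 251. 468.] [482. 253. 469.]
160 524 524 [481. 252. 468.] [481. 252. 468.]Traceback (most recent call last):
  File "<string>", line 7, in <module>
    k=v==r; print(r,u[k].min(),u[k].max(),W[r,u[k]].min(0).round(),W[r,u[k]].max(0).round())
                    ~~~~~~~~^^
    return umr_minimum(a, axis, None, out, keepdims, initial, where)
ValueError: zero-size array to reduction operation minimum which has no identity
```

```bash
python3 -c "
from h import *
f=np.load('m3.npz');W=cloud('scene',f['d'])
m=(f['d']>0)&(W[...,0]>470)&(W[...,0]<482)&(abs(W[...,1]-237)<16)&(W[...,2]>109)&(W[...,2]<140)
v,u=np.nonzero(m)
for r in sorted(set(v)):
  k=v==r; print(r,u[k].min(),u[k].max(),W[r,u[k]].min(0).round(),W[r,u[k]].max(0).round())
r,R,t=rays('scene',[(410+232*65/400,280+215*65/400),(410+262*65/400,280+241*65/400)]);o=-R.T@t;w=r@R
print(o+w*((476-o[0])/w[:,0])[:,None])
s=arm.read_state();print(s['joints'],s['position'],s['joint_efforts'],s['contact_force'])
"
```

```text
301 447 449 [473. 221. 136.] [474. 224. 139.]
302 447 449 [473. 223. 135.] [474. 225. 138.]
303 446 448 [472. 221. 129.] [474. 224. 133.]
304 446 448 [474. 222. 128.] [475. 225. 133.]
305 446 449 [473. 222. 124.] [477. 230. 139.]
306 446 451 [473. 223. 124.] [477. 232. 139.]
307 446 451 [473. 223. 121.] [478. 234. 139.]
308 446 452 [475. 225. 121.] [478. 236. 140.]
309 447 453 [475. 229. 125.] [478. 237. 138.]
310 447 458 [471. 229. 122.] [477. 243. 140.]
311 446 458 [472. 228. 118.] [478. 245. 140.]
312 446 459 [471. 228. 115.] [478. 246. 139.]
313 446 460 [472. 230. 114.] [478. 249. 140.]
314 447 459 [471. 232. 114.] [478. 247. 134.]
315 448 459 [472. 234. 115.] [478. 248. 133.]
316 449 459 [471. 237. 117.] [478. 249. 129.]
317 450 458 [472. 238. 113.] [477. 248. 127.]
318 448 458 [470. 236. 109.] [477. 248. 121.]
319 449 456 [474. 239. 111.] [478. 247. 120.]
[[476.         233.02027621 113.1005458 ]
 [476.         243.55292842 116.40925241]]
[ 7.80521404e-01  3.35208046e-01 -4.06938599e-01  1.06525247e-04
 -8.30162393e-01 -2.30951319e+00] [465.0497987  235.60225494  79.88902188] [ 1.01768659e-03 -3.27885461e+01  1.49471980e+01  3.32182691e+00
 -3.74277864e-03  1.87417719e-06] [-0.50608335 -0.62466202 -0.25452511]
```

Call:
move_arm([
  {"gripper": 1,"xyz": [0,-0.12,0],"angular": [0,0,0]},
  {"gripper": 1,"xyz": [0,-0.12,0],"angular": [0,0,0]},
  {"gripper": 1,"xyz": [0,-0.12,0],"angular": [0,0,0]},
  {"gripper": 1,"xyz": [0,-0.12,0],"angular": [0,0,0]},
  {"gripper": 1,"xyz": [0,-0.12,0],"angular": [0,0,0]},
  {"gripper": 1,"xyz": [0,-0.12,1.0],"angular": [0,0,0]},
  {"gripper": 1,"xyz": [0,-0.12,2.0],"angular": [0,0,0]},
  {"gripper": 1,"xyz": [0,-0.12,3.0],"angular": [0,0,0]},
  {"gripper": 1,"xyz": [0,-0.12,3.1],"angular": [0,0,0]},
  {"gripper": 1,"xyz": [0,-0.12,3.1],"angular": [0,0,0]},
])

```text
clock: 5.25
position: [465.2, 234.4, 48.8]
ee_rot: [-0.021, 1.0, -0.001, -0.001]
contact_force: [0.5, -0.0, 0.7]
gripper_width: 85.7
```

```bash
python3 -c "
from h import *
plan((465.2,234.4,48),92.3)
p,d=arm.get_image('scene')
W=cloud('scene',d);a=p[265:365,385:485];cv2.imwrite('pics/s5.png',np.clip(cv2.resize(a,(500,500),interpolation=2)*1.8,0,255).astype(np.uint8))"
```

```text
t 5.25 pos [465.2 234.4  48.8] yaw 92.4 F [ 0.5 -0.   0.7] w 85.7 j [ 0.78  0.38 -0.44  0.   -0.75 -2.31]
cm [-0.    0.    0.08] rot [-0.0012 -0.0011  0.0017]
```

View pics/s5.png

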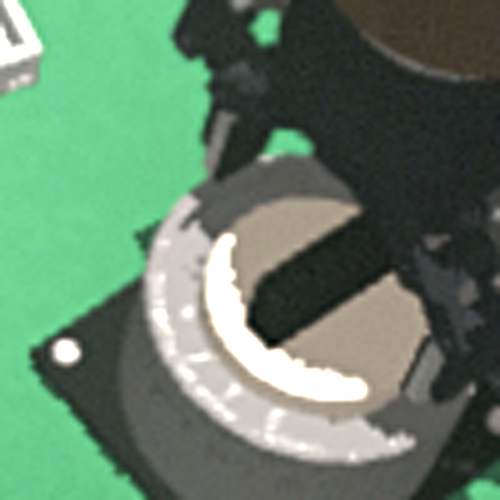

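The fingers straddle the bar (far pad at about (215,150), near pad at (425,380), bar between). The actual tips sit about 35 mm higher than the TCP reading. Closing.

Call:
move_arm([
  {"gripper": -1,"xyz": [0,0,0],"angular": [0,0,0]},
  {"gripper": -1,"xyz": [0,0,0],"angular": [0,0,0]},
  {"gripper": -1,"xyz": [0,0,0],"angular": [0,0,0]},
  {"gripper": -1,"xyz": [0,0,0],"angular": [0,0,0]},
  {"gripper": -1,"xyz": [0,0,0],"angular": [0,0,0]},
  {"gripper": -1,"xyz": [0,0,0],"angular": [0,0,0]},
])

```text
clock: 6.05
position: [465.3, 234.5, 49.2]
ee_rot: [-0.021, 1.0, -0.0, -0.0]
contact_force: [0.5, 0.4, 2.2]
gripper_width: 13.1
```

```bash
python3 -c "
from h import *
plan((465.2,234.4,48),92.3)
f=arm.get_image('scene');W=cloud('scene',f[1])
m=(f[1]>0)&(W[...,0]>470)&(W[...,0]<482)&(abs(W[...,1]-237)<22)&(W[...,2]>79)&(W[...,2]<100)
P=W[m];k=P[:,1]>241.5;print(k.sum(),P[k].min(0),np.median(P[k],0))
"
```

```text
t 6.05 pos [465.3 234.5  49.2] yaw 92.4 F [0.5 0.4 2.2] w 13.1 j [ 0.78  0.38 -0.44  0.   -0.75 -2.31]
cm [ 0.01 -0.01  0.12] rot [-0.0007 -0.0005  0.0018]
52 [471.00967298 241.56530245  79.52698568] [474.16771836 246.89845172  91.60244453]
```

Call:
move_arm([
  {"gripper": -1,"xyz": [0,0,0],"angular": [0,0,-0.08]},
  {"gripper": -1,"xyz": [0,0,0],"angular": [0,0,-0.16]},
  {"gripper": -1,"xyz": [0,0,0],"angular": [0,0,-0.24]},
  {"gripper": -1,"xyz": [0,0,0],"angular": [0,0,-0.32]},
  {"gripper": -1,"xyz": [0,0,0],"angular": [0,0,-0.4]},
  {"gripper": -1,"xyz": [0,0,0],"angular": [0,0,-0.48]},
  {"gripper": -1,"xyz": [0,0,0],"angular": [0,0,-0.56]},
  {"gripper": -1,"xyz": [0,0,0],"angular": [0,0,-0.64]},
  {"gripper": -1,"xyz": [0,0,0],"angular": [0,0,-0.72]},
  {"gripper": -1,"xyz": [0,0,0],"angular": [0,0,-0.72]},
])

```text
clock: 7.35
position: [465.4, 234.5, 49.2]
ee_rot: [-0.372, 0.928, -0.0, -0.0]
contact_force: [0.7, -0.2, 3.3]
gripper_width: 12.8
```

```bash
python3 -c "
from h import *
plan((465.3,234.5,49.2),175.0); print(arm.read_state()['wrist_torque'])
"
```

```text
t 7.35 pos [465.4 234.5  49.2] yaw 133.6 F [ 0.7 -0.2  3.3] w 12.8 j [ 0.78  0.38 -0.44  0.   -0.75 -1.59]
cm [0.01 0.01 0.  ] rot [-1.000e-04 -9.000e-04 -7.222e-01]
[-0.04113709 -0.0246516   0.06690872]
```

Call:
move_arm([
  {"gripper": -1,"xyz": [0,0,0],"angular": [0,0,-0.08]},
  {"gripper": -1,"xyz": [0,0,0],"angular": [0,0,-0.16]},
  {"gripper": -1,"xyz": [0,0,0],"angular": [0,0,-0.24]},
  {"gripper": -1,"xyz": [0,0,0],"angular": [0,0,-0.32]},
  {"gripper": -1,"xyz": [0,0,0],"angular": [0,0,-0.4]},
  {"gripper": -1,"xyz": [0,0,0],"angular": [0,0,-0.48]},
  {"gripper": -1,"xyz": [0,0,0],"angular": [0,0,-0.56]},
  {"gripper": -1,"xyz": [0,0,0],"angular": [0,0,-0.64]},
  {"gripper": -1,"xyz": [0,0,0],"angular": [0,0,-0.72]},
  {"gripper": -1,"xyz": [0,0,0],"angular": [0,0,-0.72]},
])

```text
clock: 8.6
position: [465.4, 234.4, 49.2]
ee_rot: [-0.674, 0.738, -0.0, -0.0]
contact_force: [0.6, -0.4, 3.9]
gripper_width: 13.3
```

```bash
python3 -c "
from h import *
plan((465.3,234.5,49.2),175.0); print(arm.read_state()['wrist_torque'])
p,d=arm.get_image('scene');q,e=arm.get_image('top')
cv2.imwrite('pics/s6.png',np.clip(np.hstack([cv2.resize(p[280:380,385:485],(400,400)),cv2.resize(q[245:345,95:195],(400,400))])*1.8,0,255).astype(np.uint8))
"
```

```text
t 8.6 pos [465.4 234.4  49.2] yaw 174.8 F [ 0.6 -0.4  3.9] w 13.3 j [ 0.78  0.38 -0.44  0.   -0.75 -0.87]
cm [-0.01  0.01 -0.  ] rot [ 0.0003 -0.0009 -0.0034]
[-0.17682074 -0.12618774  0.00608162]
```

View pics/s6.png

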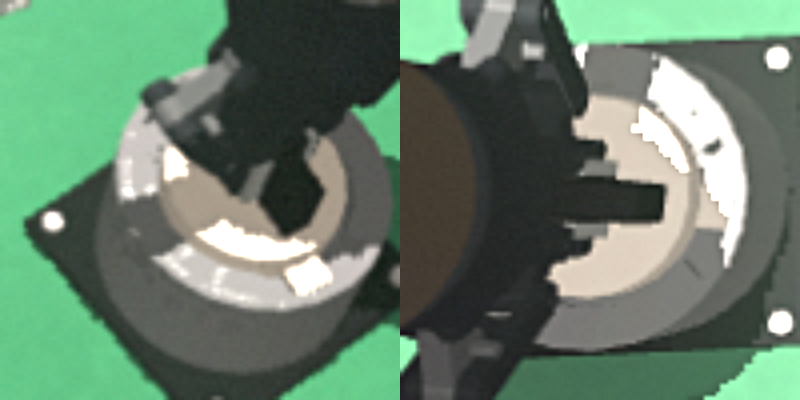

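Turned about 82°: bar along y, lugs visible in the open gaps. Lifting gently.

Call:
move_arm([
  {"gripper": -1,"xyz": [0,0,-0.3],"angular": [0,0,0]},
  {"gripper": -1,"xyz": [0,0,-0.6],"angular": [0,0,0]},
  {"gripper": -1,"xyz": [0,0,-1.0],"angular": [0,0,0]},
  {"gripper": -1,"xyz": [0,0,-1.5],"angular": [0,0,0]},
  {"gripper": -1,"xyz": [0,0,-2.0],"angular": [0,0,0]},
  {"gripper": -1,"xyz": [0,0,-2.0],"angular": [0,0,0]},
])

```text
clock: 9.45
position: [465.4, 234.7, 69.5]
ee_rot: [-0.675, 0.738, -0.0, -0.0]
contact_force: [-0.1, 0.3, -1.2]
gripper_width: 13.1
```

```bash
python3 -c "
from h import *
plan((531.5,-1.3,109.2),168.5)
"
```

```text
t 9.45 pos [465.4 234.7  69.5] yaw 174.9 F [-0.1  0.3 -1.2] w 13.1 j [ 0.78  0.35 -0.42  0.   -0.8  -0.87]
cm [22.92 -8.68 -3.96] rot [ 0.     -0.0002  0.1118]
```

Call:
move_arm([
  {"gripper": -1,"xyz": [0,0,-2.0],"angular": [0,0,0]},
  {"gripper": -1,"xyz": [1.5,-0.6,-4.0],"angular": [0,0,0.01]},
  {"gripper": -1,"xyz": [4.5,-1.7,-4.0],"angular": [0,0,0.02]},
  {"gripper": -1,"xyz": [8.0,-3.0,-4.0],"angular": [0,0,0.04]},
  {"gripper": -1,"xyz": [12.0,-4.5,-4.0],"angular": [0,0,0.06]},
  {"gripper": -1,"xyz": [16.0,-6.1,-4.0],"angular": [0,0,0.08]},
  {"gripper": -1,"xyz": [19.5,-7.4,-4.0],"angular": [0,0,0.1]},
  {"gripper": -1,"xyz": [22.0,-8.3,-4.0],"angular": [0,0,0.11]},
  {"gripper": -1,"xyz": [22.9,-8.7,-4.0],"angular": [0,0,0.11]},
  {"gripper": -1,"xyz": [22.9,-8.7,-4.0],"angular": [0,0,0.11]},
])

```text
clock: 10.7
position: [531.4, -1.6, 108.9]
ee_rot: [-0.633, 0.774, 0.0, -0.001]
contact_force: [0.5, 0.3, -1.3]
gripper_width: 13.2
```

```bash
python3 -c "
from h import *
plan((531.5,-1.3,-5.8),168.5)
p,d=arm.get_image('scene');W=cloud('scene',d);cv2.imwrite('pics/s7.png',p[130:350,230:450].repeat(2,0).repeat(2,1))
"
```

```text
t 10.7 pos [531.4  -1.6 108.9] yaw 168.5 F [ 0.5  0.3 -1.3] w 13.2 j [ 0.3   0.31 -0.35  0.   -0.91 -0.5 ]
cm [-0.04 -0.02 11.47] rot [ 0.001  -0.0012  0.0008]
```

View pics/s7.png

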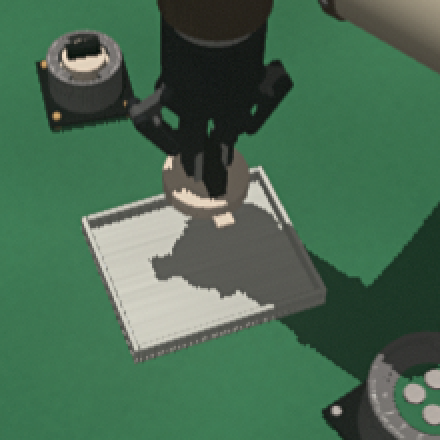

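The cover hangs level over the tray (crop about (205,185)), the pod is open. Lowering.

Call:
move_arm([
  {"gripper": -1,"xyz": [0,0,2.0],"angular": [0,0,0]},
  {"gripper": -1,"xyz": [0,0,4.5],"angular": [0,0,0]},
  {"gripper": -1,"xyz": [0,0,7.0],"angular": [0,0,0]},
  {"gripper": -1,"xyz": [0,0,9.0],"angular": [0,0,0]},
  {"gripper": -1,"xyz": [0,0,10.3],"angular": [0,0,0]},
  {"gripper": -1,"xyz": [0,0,10.8],"angular": [0,0,0]},
  {"gripper": -1,"xyz": [0,0,10.8],"angular": [0,0,0]},
  {"gripper": -1,"xyz": [0,0,10.8],"angular": [0,0,0]},
])

```text
clock: 11.75
position: [532.0, -1.3, 1.9]
ee_rot: [-0.633, 0.774, -0.0, 0.0]
contact_force: [-0.3, -0.1, -0.6]
gripper_width: 13.5
```

```bash
python3 -c "
from h import *
plan((531.5,-1.3,-5.8),168.5)
p,d=arm.get_image('scene');W=cloud('scene',d);h=cv2.cvtColor(p,cv2.COLOR_BGR2HSV)
m=(d>0)&(abs(W[...,0]-531)<45)&(abs(W[...,1]+1)<45)&(W[...,2]>12)&(W[...,2]<45);print(np.histogram(W[m][:,2],bins=range(12,46,2)))
"
```

```text
t 11.75 pos [532.   -1.3   1.9] yaw 168.6 F [-0.3 -0.1 -0.6] w 13.5 j [ 0.3   0.46 -0.46  0.   -0.65 -0.5 ]
cm [0.01 0.05 0.77] rot [-0.0008 -0.0005  0.002 ]
(array([  7,  31,  49,  30,  31,  18,  28,  76, 225, 202,  53,   8,   9,
         8,  15,  17]), array([12, 14, 16, 18, 20, 22, 24, 26, 28, 30, 32, 34, 36, 38, 40, 42, 44]))
```

Call:
move_arm([
  {"gripper": -1,"xyz": [0,0,0.2],"angular": [0,0,0]},
  {"gripper": -1,"xyz": [0,0,0.4],"angular": [0,0,0]},
  {"gripper": -1,"xyz": [0,0,0.55],"angular": [0,0,0]},
  {"gripper": -1,"xyz": [0,0,0.65],"angular": [0,0,0]},
  {"gripper": -1,"xyz": [0,0,0.65],"angular": [0,0,0]},
  {"gripper": -1,"xyz": [0,0,0.65],"angular": [0,0,0]},
])

```text
clock: 12.55
position: [531.3, -1.5, -5.4]
ee_rot: [-0.633, 0.774, -0.0, -0.001]
contact_force: [-0.1, -0.4, -2.0]
gripper_width: 13.0
```

Call:
move_arm([
  {"gripper": -1,"xyz": [0,0,0.05],"angular": [0,0,0]},
  {"gripper": -1,"xyz": [0,0,0.1],"angular": [0,0,0]},
  {"gripper": -1,"xyz": [0,0,0.1],"angular": [0,0,0]},
])

```text
clock: 12.92
position: [531.4, -1.5, -5.8]
ee_rot: [-0.633, 0.774, -0.0, -0.001]
contact_force: [-2.3, 1.2, 5.8]
gripper_width: 13.1
```

Contact with the tray floor (about +6 N). Releasing and withdrawing.

Call:
move_arm([
  {"gripper": -0.3,"xyz": [0,0,0],"angular": [0,0,0]},
  {"gripper": -0.3,"xyz": [0,0,0],"angular": [0,0,0]},
  {"gripper": -0.3,"xyz": [0,0,0],"angular": [0,0,0]},
  {"gripper": -0.3,"xyz": [0,0,0],"angular": [0,0,0]},
  {"gripper": -0.3,"xyz": [0,0,-1.5],"angular": [0,0,0]},
  {"gripper": -0.3,"xyz": [0,0,-4],"angular": [0,0,0]},
  {"gripper": -0.3,"xyz": [0,0,-8],"angular": [0,0,0]},
  {"gripper": -0.3,"xyz": [0,0,-13],"angular": [0,0,0]},
  {"gripper": -0.3,"xyz": [0,0,-17],"angular": [0,0,0]},
  {"gripper": -0.3,"xyz": [0,0,-20],"angular": [0,0,0]},
])

```text
clock: 14.18
position: [531.9, -1.3, 197.1]
ee_rot: [-0.633, 0.774, -0.001, 0.001]
contact_force: [-0.6, 0.2, 0.2]
gripper_width: 29.8
```

```bash
python3 -c "
from h import *
plan((480,150,200),168.5)
p,d=arm.get_image('scene');W=cloud('scene',d)
m=(d>0)&(abs(W[...,0]-531)<60)&(abs(W[...,1]+1)<60)
for lo,hi in((20,27),(49,57)): P=W[m&(W[...,2]>lo)&(W[...,2]<hi)];print(len(P),rect(P),np.median(P[:,2]))
cv2.imwrite('pics/s8.png',p[120:360,220:520].repeat(2,0).repeat(2,1))
"
```

```text
t 14.18 pos [531.9  -1.3 197.1] yaw 168.6 F [-0.6  0.2  0.2] w 29.8 j [ 0.3   0.23 -0.23  0.   -1.11 -0.5 ]
cm [-13.8    8.08  -0.31] rot [-0.0029  0.0004  0.0019]
673 [ 5.329e+02 -5.000e-01  7.040e+01  7.020e+01  6.170e+01] 22.500189290818497
211 [532.2  -2.1  58.   13.8  77.5] 52.146367680604236
```

View pics/s8.png

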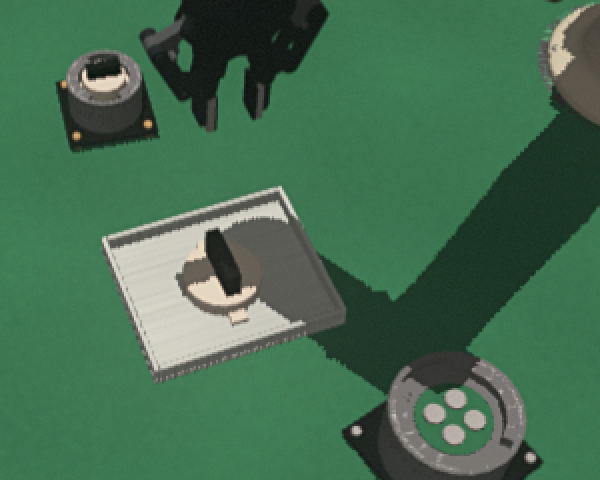

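The cover lies flat in the tray at crop (222,272), disc top at 22.5 mm (23 expected). The small pod at (105,80) is as it was, and the gripper is clear.

```bash
python3 -c "
from bench import arm
print(arm.job_done())"
```

```text
the job is handed in; nothing more can be done
None
```

The larger pod's cover is off and sitting flat, right way up, near the middle of the aluminium tray. I turned it about 82° counter-clockwise by its grip bar, lifted it straight off, lowered it to light contact (about 6 N) and released it. The job was handed in at about 14 s.

**Last checks:** The disc top measured 22.5 mm above the table, against 23 mm expected for a cover lying flat. The bar top measured 52 mm, against 53 mm. The gripper was well clear with no force on it. In the pictures the small pod looked unchanged; I did not measure it.

**What disagreed:** The fingertips turned out to be about 35 mm higher than the reported tool height. My first grasp therefore closed on nothing just above the bar, without touching the cover. I worked out the offset from the camera depth, went lower and gripped properly, with the fingers stopping at 13 mm on the 14 mm bar. I never found the cause of the offset.

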